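Latch the lye bin's gasketed hatch

TASK

In the soap workshop the large grey lye bin has been shut but not latched, so its hatch stands proud of the rim at the front and lets damp air in. Turn the T-handle on that large bin's hatch clockwise (seen from above) as far as it goes, so that the hatch is drawn down tight on its gasket, then let go. Leave the smaller bin latched as it is.

Things in the scene. Friction and masses are not known exactly. Their poses are not given: they have to be found in the camera images.
- tee (a joint): turn of the T-handle on the LARGE bin (grey steel, 300 x 280 mm, 150 mm high), in rad, growing CLOCKWISE seen from above. 0 = bar points from the bin's front to its hinge (unlatched); 1.5 = its stop, bar parallel to the front edge (latched). Starts at 0.15 to 0.45. Resists with 0.25 N m of friction plus up to 0.1 N m from the gasket; stays where it is left.
- tee_grip (a point): centre of that handle's bar, on its turning axis, about 0.22 m above the table. Bar: black, 90 mm long, 16 wide, 22 high, on an 18 mm round stem; 31 mm free beneath it. x along the bar, y across, z up; turns with the handle. Turning from 0 to 1.5 rad it sinks 11 mm with the hatch, in proportion, tilt going from 2.6 degrees to level.
- hatch_edge (a point): middle of the lower front edge of the large bin's hatch (aluminium panel 308 x 288 x 20 mm on top of the bin, hinged on the side away from the robot; the T-handle's axis is 64 mm behind this edge). Its height is 166 mm above the table when the latch is at 0 and 152 mm when tight at 1.5, in proportion between; the bin's rim is at 150 mm. Pressing by hand does not seat it. x points back to the hinge, z up.
- clay_tee (a joint): turn of the like T-handle on the SMALLER bin (220 x 200 mm, 110 mm high, same make), left or right of the large one. Already latched: starts at 1.4 to 1.5 rad, 1.5 being its stop (clockwise from above is positive), bar parallel to its front edge. It must stay latched.

How it is judged:
By the outcome, as a careful person would: the job done as asked, in the order asked, and still so for the second after the job is handed in, with the robot touching nothing.
It also fails if it takes over 29 s, if anything falls off the work surface, if the arm or the gripper's body presses on something with over 40 N, if the wrist force passes 120 N, or if a joint passes its speed limit or range.

ROBOT

A 7-joint arm with a two-finger parallel gripper is mounted at the origin on the work surface. World frame = base frame: x ahead of the robot, y to its left, z up, the work surface at z = 0. Lengths are in m, angles in rad, forces in N, time in s.
With the tool pointing down it reaches from about 0.4 to 0.85 m from the base axis. Payload 10.4 kg.
Tool frame: the origin (TCP) lies on the centre line of the jaws, within the pads' length; the fingertips stand r.tip_extent ahead of it and the grasp point (between the pads) lies 3 mm ahead of it (r.tip_extent is the distance from the TCP to the fingertips, in m); z points along the fingers, y is the direction in which the jaws open and shut (so a half turn about z gives the same grasp; the last joint's range is limited). The gripper opens to 87 mm and grips with 3 to 60 N. Pads are 19 mm wide; open, the fingers measure 117 mm over their backs; the gripper's body (75 mm by 190 mm) begins 51 mm behind the grasp point.
Start: joints at [1.308, 0.332, -0.065, 1.46, 0.022, 1.35, -0.088], TCP at [0.148, -0.607, 0.245] pointing down, gripper open.
Joint ranges: [-2.6, 2.6], [-0.5, 2.12], [-1.47, 1.34], [0.16, 2.42], [-1.27, 4.41], [0.06, 2.06], [-2.6, 2.6]. Speed limits (rad/s): [2.22, 2.22, 2.79, 2.79, 3.14, 3.14, 3.14].

INTERFACE

Orientations are given as a unit quaternion [x, y, z, w].
In Python, from bench import r gives the robot as it stands. The module is installed in compiled form; this text tells all that it offers.
- The arm moves only by the shell command python3 -m jog 'ROWS' [FORCE]. ROWS is JSON, a list of rows, each a list of 5 numbers: the shift along the tool's x, y, z in cm, then the turn about the tool's z in rad, then the closure, from 0 (fully open) to 1 (shut). A call has exactly 10 rows; each row shifts and turns the pose as measured when the row begins, along the tool's axes as they then stand; what a row does not reach is not made up. A row lasts 1/10 s, in which the tool goes at most 50 mm and 8.59 degrees, less where a joint would pass 70% of its speed; a pose out of reach is approached as far as the arm can. A call with a gripper value outside its range is refused whole. The fingers move at their own pace and stop on an object; FORCE is the grip in N (left out, the last holds). Time passes only in rows, so rows that do not move let the fingers close, or fill a call up. It gives the time, the measured TCP pose, the force and the opening at its end, in the units of the state.
- r.read_state(): the state, without advancing time (a new reading comes with each control period).
- r.camera(name): name is "side" or "top" or "wrist"; returns a dict with "pixels" (420x560x3 uint8, red, green, blue), "fx", "fy", "cx", "cy" (pixels), "camera_from_world" (4x4, takes a point from world to camera coordinates). Camera axes: x right, y up, looking along -z (the intrinsics and any distortion apply to the point x, -y, -z); pixel columns grow to the right and rows downward; lengths in m; the calibration is good to about 2 mm. The wrist camera is an equidistant fisheye: a pixel r from the principal point sees the ray r / f radians off the axis. A picture is of the moment at which its call begins. There is no depth.
- r.close_job(): hands the job in, once; it reports no verdict.
The state is a dict: "time": time; "joint_positions": joint angles; "joint_vel": joint speeds; "joint_torque": joint torques, N m; "ee_pos": TCP position; "eef_rot": TCP orientation; "ft_force": force on the tool from outside, world axes, zero at the start; "torque": the same for the moment, N m; "width": finger opening in m.
Only numpy, scipy, OpenCV 4.12 (cv2) and the standard library are available. Lean on these libraries where they do the work, as an engineer would, in place of code of your own. Each camera call takes 0.05 s, during which the arm holds its last target. There are 200 camera calls.

## Working session

There is one attempt and no reset: what is moved stays moved. The work goes in short steps, Python scripts to look and compute and a shell command to move; the robot and the scene stay as the last step left them, time stands still between calls to the robot, and variables do not carry over. Pictures are saved under pics/ and viewed, about 8 in all and at most 12, crops included, and the job is handed in when it is done.

```bash
mkdir -p pics; cat > h.py <<'E'
import numpy as np, cv2
from bench import r
from scipy.spatial.transform import Rotation as R
def snap(n,f):
    c=r.camera(n); cv2.imwrite('pics/'+f,c['pixels'][:,:,::-1]); np.save('pics/'+f+'.npy',c,allow_pickle=True); return c
def ray(c,u,v,fish=False):
    x=(u-c['cx'])/c['fx']; y=(v-c['cy'])/c['fy']
    if fish:
        t=np.hypot(x,y); s=np.sin(t)/t if t>1e-9 else 1; d=np.array([x*s,-y*s,-np.cos(t)])
    else: d=np.array([x,-y,-1.])
    T=np.linalg.inv(c['camera_from_world']); d=T[:3,:3]@d
    return T[:3,3],d/np.linalg.norm(d)
def plane(c,u,v,z,fish=False):
    o,d=ray(c,u,v,fish); return o+d*(z-o[2])/d[2]
def tri(rs):
    A=sum(np.eye(3)-np.outer(d,d) for o,d in rs); b=sum((np.eye(3)-np.outer(d,d))@o for o,d in rs)
    return np.linalg.solve(A,b)
def load(f): return np.load('pics/'+f+'.npy',allow_pickle=True).item()
E
python3 - <<'E'
from h import *
for n in('top','side'):
    c=snap(n,n+'1.png'); print(n,np.linalg.inv(c['camera_from_world'])[:3].round(3).tolist())
s=r.read_state(); print(s, r.tip_extent)
E
```

```text
top [[-0.023, 0.99, -0.137, 0.403], [-1.0, -0.025, -0.014, -0.037], [-0.017, 0.137, 0.99, 1.172]]
side [[0.666, 0.551, -0.502, 0.09], [-0.745, 0.479, -0.463, -0.446], [-0.014, 0.683, 0.73, 0.887]]
{'time': 0.1, 'joint_positions': array([ 1.30837125,  0.33281573, -0.06468682,  1.46085597,  0.02156779,
        1.34991876, -0.08854586]), 'joint_vel': array([ 0.00120415, -0.00232882,  0.00074271, -0.00275996, -0.00076749,
       -0.00056284,  0.00172564]), 'joint_torque': array([ 2.34984014e-03, -6.24547434e+01,  2.52540805e-02, -3.90719748e+01,
       -6.14085258e-02,  3.65556171e-02,  8.27238949e-06]), 'ee_pos': array([ 0.14838018, -0.60679579,  0.24382969]), 'eef_rot': array([ 9.92821655e-01,  1.19602410e-01, -9.41453793e-05, -6.45219855e-04]), 'ft_force': array([-0.32893843,  0.17837885, -0.1613518 ]), 'torque': array([-0.0202835 ,  0.03290827,  0.00976619]), 'width': 0.08703115710276915} 0.022
```

View pics/top1.png

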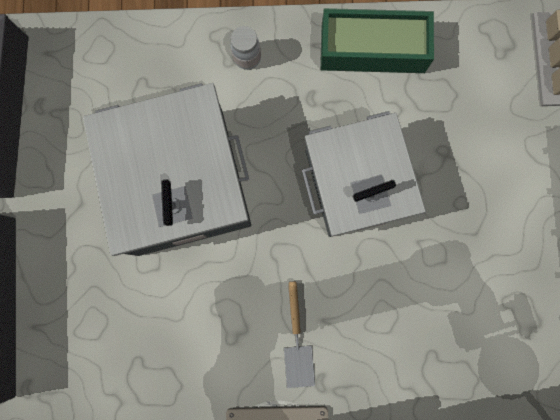

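View pics/side1.png

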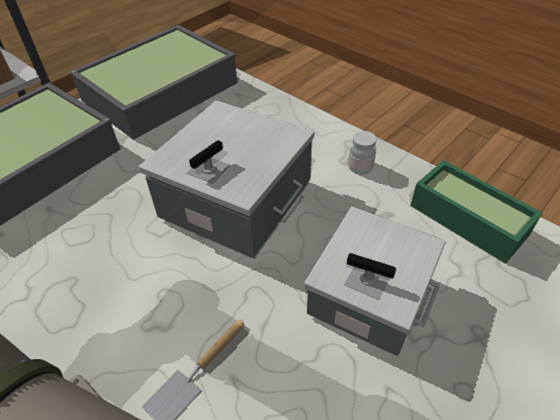

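Top view: the large bin is on the left with its bar at about (167,202); the smaller, latched one is on the right with its bar at (375,190). Side view: the large bin's bar is at (206,154), the small one's at (371,265).

```bash
cat >> h.py <<'E'
def bar(c,u0,v0,w=40,th=45):
    p=c['pixels'].max(2); m=np.zeros_like(p); y0,x0=max(v0-w,0),max(u0-w,0)
    m[y0:v0+w,x0:u0+w]=(p[y0:v0+w,x0:u0+w]<th)
    n,l,st,ce=cv2.connectedComponentsWithStats(m)
    i=min((j for j in range(1,n) if st[j,4]>60),key=lambda j:np.hypot(*(ce[j]-[u0,v0])))
    (cx,cy),sz,a=rc=cv2.minAreaRect(np.argwhere(l==i)[:,::-1].astype(np.float32))
    b=cv2.boxPoints(rc); e=sorted([(np.linalg.norm(b[k]-b[(k+1)%4]),k) for k in range(4)])[:2]
    ends=[(b[k]+b[(k+1)%4])/2 for _,k in e]
    return np.array([cx,cy]),sz,ends,st[i,4]
E
python3 - <<'E'
from h import *
t=load('top1.png');s=load('side1.png')
for a,b in(((167,202),(206,154)),((375,190),(371,265))):
    A=bar(t,*a);B=bar(s,*b,w=30);print(A,B)
    p=tri([ray(t,*A[0]),ray(s,*B[0])]);print('tri',p, plane(t,*A[0],.225),plane(s,*B[0],.225))
    e=[plane(t,*x,p[2]+.008) for x in A[2]];d=e[0]-e[1];print('bar world ang',np.degrees(np.arctan2(d[1],d[0])),np.linalg.norm(d), 'mid',(e[0]+e[1])/2)
# hatch front corners, top view, z~.18
for uv in((112,254),(249,221),(213,83),(87,111)): print(plane(t,*uv,.178))
E
```

```text
(array([166.72616577, 202.07078552]), (44.26507568359375, 8.875203132629395), [array([165.49847, 179.97232], dtype=float32), array([167.95386, 224.16925], dtype=float32)], np.int32(381)) (array([205.92704773, 154.39389038]), (10.352025985717773, 37.75141906738281), [array([221.48143, 143.70026], dtype=float32), array([190.37267, 165.08752], dtype=float32)], np.int32(357))
tri [0.55584412 0.19992679 0.22440432] [0.5565181  0.19920111 0.225     ] [0.55466487 0.1999352  0.225     ]
bar world ang 3.6748578748566576 0.0872905923911305 mid [0.55558878 0.19737461 0.23240432]
(array([374.18490601, 190.49316406]), (8.075839042663574, 43.071144104003906), [array([394.3493 , 182.93152], dtype=float32), array([354.0205 , 198.05481], dtype=float32)], np.int32(324)) (array([370.79830933, 265.55090332]), (48.73545455932617, 11.366154670715332), [array([347.55167, 258.2448 ], dtype=float32), array([394.04495, 272.857  ], dtype=float32)], np.int32(537))
tri [ 0.57723209 -0.21527889  0.177053  ] [ 0.56911017 -0.20696359  0.225     ] [ 0.54402904 -0.23062561  0.225     ]
bar world ang -70.73664512397701 0.0881984021193184 mid [ 0.57615839 -0.21421387  0.185053  ]
[0.4602274  0.32145379 0.178     ]
[0.52080601 0.04210554 0.178     ]
[0.81782325 0.11458527 0.178     ]
[0.76365278 0.38212115 0.178     ]
```

```bash
cat >> h.py <<'E'
def yaw(): 
    m=R.from_quat(r.read_state()['eef_rot']).as_matrix(); return np.arctan2(m[1,0],m[0,0])
def plan(tgt,turn,n):   # prints suggested rows: equal world steps while turning
    p=r.read_state()['ee_pos']; d=(np.array(tgt)-p)/n*100; th=yaw()
    for k in range(n):
        a=th-turn/n*k; print([round(d[0]*np.cos(a)+d[1]*np.sin(a),1),round(d[0]*np.sin(a)-d[1]*np.cos(a),1),round(-d[2],1),round(turn/n,3)])
E
python3 -c "
from h import *
plan([.5,-.3,.33],-1.45,10)"
```

```text
[np.float64(4.1), np.float64(-2.1), np.float64(-0.9), -0.145]
[np.float64(4.4), np.float64(-1.5), np.float64(-0.9), -0.145]
[np.float64(4.6), np.float64(-0.9), np.float64(-0.9), -0.145]
[np.float64(4.7), np.float64(-0.2), np.float64(-0.9), -0.145]
[np.float64(4.6), np.float64(0.5), np.float64(-0.9), -0.145]
[np.float64(4.5), np.float64(1.1), np.float64(-0.9), -0.145]
[np.float64(4.3), np.float64(1.8), np.float64(-0.9), -0.145]
[np.float64(4.0), np.float64(2.4), np.float64(-0.9), -0.145]
[np.float64(3.6), np.float64(2.9), np.float64(-0.9), -0.145]
[np.float64(3.2), np.float64(3.4), np.float64(-0.9), -0.145]
```

```bash
python3 -m jog '[[4.1,-2.1,-0.9,-0.145,0],[4.4,-1.5,-0.9,-0.145,0],[4.6,-0.9,-0.9,-0.145,0],[4.7,-0.2,-0.9,-0.145,0],[4.6,0.5,-0.9,-0.145,0],[4.5,1.1,-0.9,-0.145,0],[4.3,1.8,-0.9,-0.145,0],[4.0,2.4,-0.9,-0.145,0],[3.6,2.9,-0.9,-0.145,0],[3.2,3.4,-0.9,-0.145,0]]'; python3 -c "
from h import *
y=yaw();print(np.degrees(y),r.read_state()['joint_positions'].round(2),R.from_quat(r.read_state()['eef_rot']).as_matrix()[:,2])
plan([.54,.1,.33],-1.45,10)"
```

```text
time: 1.1
ee_pos: [0.4976, -0.2872, 0.3311]
eef_rot: [0.651, 0.759, -0.001, -0.005]
ft_force: [0.5, -0.5, -0.6]
width: 0.0871
98.82794576206354 [ 0.87  0.24 -0.51  1.43  0.11  1.52  0.51] [-0.00875572  0.00591247 -0.99994419]
[np.float64(3.8), np.float64(1.0), np.float64(0.0), -0.145]
[np.float64(3.6), np.float64(1.5), np.float64(0.0), -0.145]
[np.float64(3.3), np.float64(2.0), np.float64(0.0), -0.145]
[np.float64(3.0), np.float64(2.5), np.float64(0.0), -0.145]
[np.float64(2.6), np.float64(2.9), np.float64(0.0), -0.145]
[np.float64(2.1), np.float64(3.3), np.float64(0.0), -0.145]
[np.float64(1.7), np.float64(3.5), np.float64(0.0), -0.145]
[np.float64(1.1), np.float64(3.7), np.float64(0.0), -0.145]
[np.float64(0.6), np.float64(3.9), np.float64(0.0), -0.145]
[np.float64(0.0), np.float64(3.9), np.float64(0.0), -0.145]
```

```bash
python3 -m jog '[[3.8,1.0,0,-0.145,0],[3.6,1.5,0,-0.145,0],[3.3,2.0,0,-0.145,0],[3.0,2.5,0,-0.145,0],[2.6,2.9,0,-0.145,0],[2.1,3.3,0,-0.145,0],[1.7,3.5,0,-0.145,0],[1.1,3.7,0,-0.145,0],[0.6,3.9,0,-0.145,0],[0,3.9,0,-0.145,0]]'; python3 -c "
from h import *
y=yaw();print(np.degrees(y),r.read_state()['joint_positions'].round(2),R.from_quat(r.read_state()['eef_rot']).as_matrix()[:,2])
c=snap('wrist','w1.png');print(np.linalg.inv(c['camera_from_world'])[:3].round(3))
plan([.5555,.1995,.33],.0,4)"
```

```text
time: 2.1
ee_pos: [0.5314, 0.118, 0.3315]
eef_rot: [-0.042, 0.999, 0.004, -0.005]
ft_force: [0.2, 0.1, -0.1]
width: 0.087
-175.22071609244955 [ 0.49  0.23 -0.93  1.49  0.18  1.52  1.22] [-0.01075007  0.00695662 -0.99991802]
[[-0.083 -0.966 -0.244  0.463]
 [ 0.997 -0.078 -0.029  0.11 ]
 [ 0.009 -0.245  0.969  0.471]]
[np.float64(-0.8), np.float64(1.8), np.float64(0.0), 0.0]
[np.float64(-0.8), np.float64(1.8), np.float64(0.0), 0.0]
[np.float64(-0.8), np.float64(1.8), np.float64(0.0), 0.0]
[np.float64(-0.8), np.float64(1.8), np.float64(0.0), 0.0]
```

View pics/w1.png

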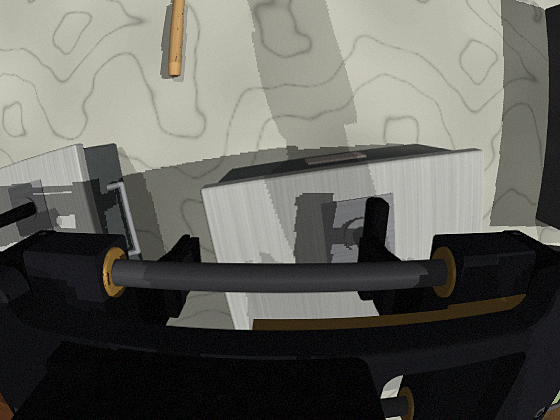

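The wrist view shows the large hatch with its bar at about (376,230). The gripper hides part of it, but the bar is in the expected place. Next I move over it.

```bash
python3 -m jog '[[-0.8,2.1,0,0.02,0],[-0.8,2.1,0,0,0],[-0.8,2.0,0,0,0],[-0.6,1.8,0.7,0,0],[0,0,1,0,0],[0,0,1,0,0],[0,0,1,0,0],[0,0,0.8,0,0],[0,0,0,0,0],[0,0,0,0,0]]'; python3 -c "
from h import *
y=yaw();print(np.degrees(y),r.read_state()['joint_positions'].round(2),R.from_quat(r.read_state()['eef_rot']).as_matrix()[:,2])
c=snap('wrist','w2.png')
plan([.5555,.1995,.225],.0,10)"
```

```text
time: 3.15
ee_pos: [0.5517, 0.21, 0.2813]
eef_rot: [-0.041, 0.999, 0.004, -0.008]
ft_force: [-0.1, 0.6, 0.4]
width: 0.0868
-175.31705241087454 [ 0.28  0.39 -0.93  1.45  0.29  1.46  1.01] [-0.01559868  0.00770944 -0.99984861]
[np.float64(-0.0), np.float64(-0.1), np.float64(0.6), 0.0]
[np.float64(-0.0), np.float64(-0.1), np.float64(0.6), 0.0]
[np.float64(-0.0), np.float64(-0.1), np.float64(0.6), 0.0]
[np.float64(-0.0), np.float64(-0.1), np.float64(0.6), 0.0]
[np.float64(-0.0), np.float64(-0.1), np.float64(0.6), 0.0]
[np.float64(-0.0), np.float64(-0.1), np.float64(0.6), 0.0]
[np.float64(-0.0), np.float64(-0.1), np.float64(0.6), 0.0]
[np.float64(-0.0), np.float64(-0.1), np.float64(0.6), 0.0]
[np.float64(-0.0), np.float64(-0.1), np.float64(0.6), 0.0]
[np.float64(-0.0), np.float64(-0.1), np.float64(0.6), 0.0]
```

View pics/w2.png

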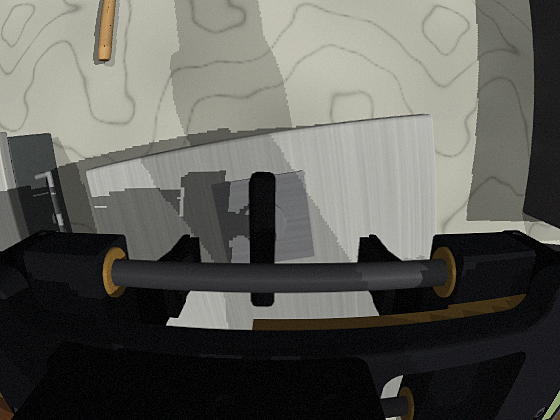

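The bar is upright in the picture at column 262, from row 172 to row 305, between the open fingers. It is slightly left of the jaw centre, as the plan predicts.

```bash
python3 -c "
from h import *
c=load('w2.png')
a=plane(c,262,172,.233,1);b=plane(c,263,305,.233,1);print(a,b,(a+b)/2,np.degrees(np.arctan2(*(b-a)[[1,0]])))
w1=load('w1.png');print(plane(w1,376,198,.233,1))
print('two-place tri of near end',tri([ray(c,262,172,1),ray(w1,377,197,1)]))"
python3 -m jog '[[0,-0.35,0.9,0.02,0],[-0.1,-0.35,0.9,0,0],[0,-0.35,0.9,0,0],[-0.1,0,0.9,0,0],[0,0,0.8,0,0],[0,0,0.6,0,0],[0,0,0.4,0,0],[0,0,0,0,0],[0,0,0,0,0],[0,0,0,0,0]]'; python3 -c "
from h import *
print(np.degrees(yaw()),R.from_quat(r.read_state()['eef_rot']).as_matrix()[:,2])"
```

```text
[0.51049153 0.19574875 0.233     ] [0.5987768  0.20216827 0.233     ] [0.55463417 0.19895851 0.233     ] 4.158850284510441
[0.51012653 0.19122868 0.233     ]
two-place tri of near end [0.51161557 0.19547587 0.2226599 ]
time: 4.2
ee_pos: [0.554, 0.199, 0.2229]
eef_rot: [-0.03, 1.0, 0.004, -0.007]
ft_force: [1.1, -0.2, 0.2]
width: 0.0869
-176.59845779224838 [-0.01484838  0.00798853 -0.99985784]
```

```bash
python3 -m jog '[[0,0,0,0,1],[0,0,0,0,1],[0,0,0,0,1],[0,0,0,0,1],[0,0,0,0,1],[0,0,0,0,1],[0,0,0.05,0.06,1],[0,0,0.07,0.09,1],[0,0,0.07,0.09,1],[0,0,0.07,0.09,1]]' 45; python3 -c "
from h import *
s=r.read_state();print(np.degrees(yaw()),s['torque'],s['joint_positions'].round(2))"
```

```text
time: 5.2
ee_pos: [0.5544, 0.2002, 0.2211]
eef_rot: [0.14, 0.99, 0.004, -0.007]
ft_force: [6.0, 6.6, -6.9]
width: 0.0181
163.96410016723252 [ 1.27853651 -1.50503945  0.28916321] [ 0.26  0.4  -0.85  1.55  0.29  1.34  0.66]
```

```bash
python3 -m jog '[[0,0,0.1,0.1,1],[0,0,0.1,0.1,1],[0,0,0.1,0.1,1],[0,0,0.1,0.1,1],[0,0,0.1,0.1,1],[0,0,0.1,0.1,1],[0,0,0.09,0.1,1],[0,0,0.08,0.1,1],[0,0,0.05,0.08,1],[0,0,0.05,0.08,1]]'; python3 -c "
from h import *
s=r.read_state();print(np.degrees(yaw()),s['torque'],s['joint_positions'].round(2))"
```

```text
time: 6.2
ee_pos: [0.5546, 0.2024, 0.2136]
eef_rot: [0.595, 0.804, 0.002, -0.006]
ft_force: [-0.6, -0.1, -1.9]
width: 0.018
107.01699442480536 [-0.2658788  -0.99039681  0.34493388] [ 0.13  0.36 -0.69  1.57  0.22  1.3  -0.29]
```

```bash
python3 -m jog '[[0,0,0.02,0.06,1],[0,0,0.02,0.06,1],[0,0,0,0.06,1],[0,0,0,0.06,1],[0,0,0,0.06,1],[0,0,0,0.06,1],[0,0,0,0.06,1],[0,0,0,0.06,1],[0,0,0,0.06,1],[0,0,0,0.06,1]]'; python3 -c "
from h import *
s=r.read_state();print(np.degrees(yaw()),s['torque'],s['joint_positions'].round(2))
snap('top','top2.png')"
```

```text
time: 7.2
ee_pos: [0.5543, 0.2036, 0.2125]
eef_rot: [0.804, 0.595, -0.0, -0.001]
ft_force: [2.2, -4.1, -0.1]
width: 0.0256
72.98569738099897 [-0.65818901 -0.41787289  4.76856836] [ 0.06  0.34 -0.6   1.57  0.19  1.29 -0.87]
```

The jaws wedged open to 25.6 mm and the moment rose to 4.8 N m, so the handle is at its stop. Next I release, back the tool off with the jaws open, rise, and look.

```bash
python3 -m jog '[[0,0,0,0,0],[0,0,0,0,0],[0,0,0,0,0],[0,0,0,0,0],[0,0,0,0,0],[0,0,-1,0,0],[0,0,-2,0,0],[0,0,-3,0,0],[0,0,-3,0,0],[0,0,-3,0,0]]'; python3 -m jog '[[-4,0,-2,0,0],[-4,0,0,0,0],[-4,0,0,0,0],[-4,0,0,0,0],[-4,0,0,0,0],[-4,0,0,0,0],[0,0,0,0,0],[0,0,0,0,0],[0,0,0,0,0],[0,0,0,0,0]]'; python3 -c "
from h import *
snap('top','top3.png');snap('side','side3.png')"
```

```text
time: 8.25
ee_pos: [0.5532, 0.2013, 0.3347]
eef_rot: [0.806, 0.592, -0.004, -0.003]
ft_force: [0.3, 0.7, -0.0]
width: 0.0861
time: 9.25
ee_pos: [0.4802, -0.0329, 0.3677]
eef_rot: [0.805, 0.593, 0.003, -0.0]
ft_force: [0.0, 0.1, 0.9]
width: 0.0871
```

View pics/top3.png

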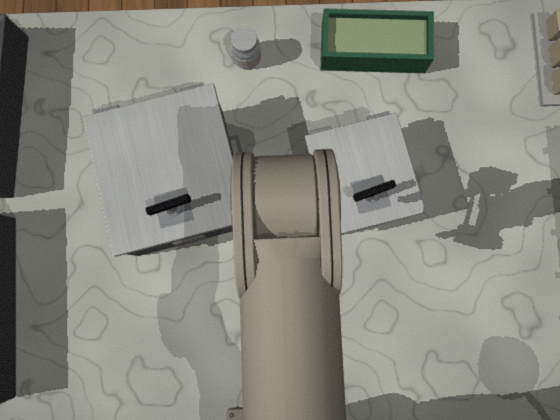

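View pics/side3.png

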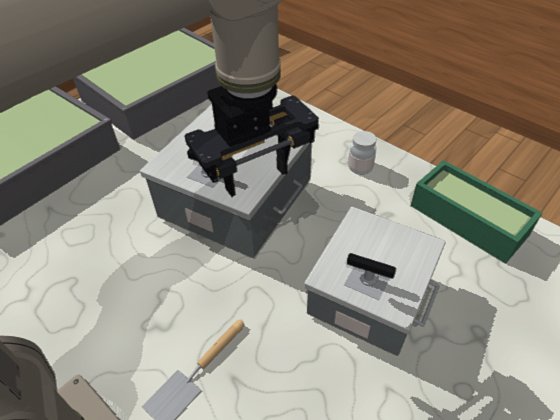

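Top view: the large bar now lies parallel to the front edge at (168,204). The small bar is unchanged at (375,190), and the gripper is clear of both. I'll measure the angles before handing in.

```bash
python3 -c "
from h import *
t=load('top3.png')
for u,z in(((168,204),.222),((375,190),.185)):
    A=bar(t,*u);e=[plane(t,*x,z) for x in A[2]];d=e[0]-e[1];print(A[1],np.degrees(np.arctan(d[1]/d[0])),(e[0]+e[1])/2)
s=r.read_state();print(s['ft_force'],abs(s['joint_vel']).max())
# hatch edge at front-left corner, before/after
for n in('top1.png','top3.png'):
    g=load(n)['pixels'].max(2)[225:262,150];print(g)"
```

```text
(8.538147926330566, 44.90434265136719) -72.68616233287783 [0.55222037 0.19704452 0.222     ]
(7.803063869476318, 43.06501007080078) -71.06706243364559 [ 0.5763255  -0.21416638  0.185     ]
[ 0.22728423  1.25494376 -0.25918493] 0.0033910105450973916
[153 157 160 156 157 161 159 161 161 160 161 160 164 160 162 163 163 163
 166 151 105  66  48  41  45  42  38  53  95 147 165 168 168 171 164 168
 172]
[168 166 165 168 166 165 169 171 164 168 165 170 168 170 168 169 170 169
 169 170 162 108  73  50  46  42  46  49  99 149 171 171 175 174 174 174
 174]
```

```bash
python3 -c "
from h import *
for n,z,cs in(('top1.png',.186,range(125,240,3)),('top3.png',.172,range(125,230,3))):
    t=load(n);g=cv2.GaussianBlur(t['pixels'].max(2),(3,3),0).astype(int);P=[]
    for u in cs:
        v0=int(251-(u-112)*33/137); w=g[v0-9:v0+8,u]; P.append(plane(t,u,v0-9+np.argmin(np.diff(w))+.5,z)[:2])
    vx,vy,x,y=cv2.fitLine(np.float32(P),cv2.DIST_HUBER,0,.001,.001).ravel();print(np.degrees(np.arctan(vy/vx)))
    d=(np.array(P)-[x,y])@[-vy,vx];print(np.median(abs(d)),'axis dist',abs((np.array([.5545,.199])-[x,y])@[-vy,vx]))
"
```

```text
-76.57608
0.0005012469140202008 axis dist 0.06592631814323606
-76.39179
0.00042824564114659816 axis dist 0.06620867230759044
```

The front edge lies at -76.5°, so the stop at 1.5 rad should put the bar at -72.4°. I measure -72.7°, which is tee ≈ 1.50.

```bash
python3 -c "
from bench import r
print(r.close_job())"
```

```text
the job is handed in; nothing more can be done
None
```

The large bin's T-handle is turned clockwise to its stop. I then let go, moved the arm clear and handed the job in at about 9.4 s of the 29 s allowed.

**Latch:** I gripped the bar at 45 N and followed it down as it turned. At the stop the tool turned on past the bar by about 33°, and the moment rose to 4.8 N m. The force readings I took stayed below about 12 N.

**Last checks:**
- **Large bin:** the bar lies at -72.7° in the top view, where the stop should be -72.4°. That makes the handle's turn about 1.50 rad, good to about 2°.
- **Hatch height:** I did not measure this directly. The gripper hid the handle in the last side view. The tool's sinking about 10 mm during the turn agrees with the hatch being drawn down.
- **Smaller bin:** its bar is unchanged, -70.7° before and -71.1° after, which is within measuring error.
- **Contact:** the gripper is clear of both bins and the force on the tool is about 1 N, which is noise.

**Disagreement:** my first estimate of the bin's heading came from hand-picked corners and was about 1° off. It put the stop at -73.5°, and the fitted front edge corrected that.

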